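Load the machining nests and the feed slide with oak parts

ROBOT

A 6-joint arm with a two-finger parallel gripper is mounted at the origin on the work surface. World frame = base frame: x ahead of the robot, y to its left, z up, the work surface at z = 0. Lengths are in m, angles in rad, forces in N, time in s.
With the tool pointing down it reaches from about 0.325 to 0.75 m from the base axis. Payload 7.6 kg.
Tool frame: the origin (TCP) lies on the centre line of the jaws, within the pads' length; the fingertips stand nose_length ahead of it and the grasp point (between the pads) lies 8 mm behind it (nose_length is the distance from the TCP to the fingertips, in m); z points along the fingers, y is the line along which they close (so a half turn about z gives the same grasp; the last joint's range is limited). The gripper opens to 85 mm and grips with 20 to 120 N. Pads are 22 mm wide; open, the fingers measure 114 mm over their backs; the gripper's body (76 mm by 85 mm) begins 54 mm behind the grasp point. The pads swing forward as they close: fully open they stand 13 mm farther back than shut.
Start: joints at [-1.183, 0.052, 1.401, -0, 1.689, -0.07], TCP at [0.232, -0.471, 0.242] pointing down, gripper open.
Joint ranges: [-2.9, 2.9], [-0.91, 2.17], [0.12, 2.37], [-1.06, 4.2], [0.26, 2.73], [-2.93, 2.93]. Speed limits (rad/s): [2.57, 2.57, 3.01, 3.14, 3.14, 3.14].

INTERFACE

Orientations are given as a unit quaternion [x, y, z, w].
In Python, from station import * gives the robot as it stands. The module is installed in compiled form; this text tells all that it offers.
- The arm moves only by the shell command python3 -m creep 'ROWS' [FORCE]. ROWS is JSON, a list that holds one entry, the list of rows, each a list of 5 numbers: the finger opening in m, from 0 to 0.0854, then the shift along the world's x, y, z in m, then the turn about the world's z in rad. A call has 1 to 5 rows; each row shifts and turns the commanded pose from where the row before left it; what a row does not reach is not made up. A row lasts 1/10 s, in which the tool goes at most 50 mm and 8.59 degrees, less where a joint would pass 70% of its speed; a pose out of reach is approached as far as the arm can. A call is refused whole if a number of a shift passes 0.05 or a number of a turn 0.15, either way. A call with a gripper value outside its range is refused whole. The fingers move at their own pace and stop on an object; FORCE is the grip in N (left out, the last holds). Time passes only in rows, so rows that do not move let the fingers close. It gives the time, the measured TCP pose, the force, the opening and the grip force at its end, in the units of the state.
- get_state(): the state, without advancing time (a new reading comes with each control period).
- get_image(name): name is "scene" or "top" or "wrist"; returns the picture (420x560x3 uint8, red, green, blue); there is no depth.
- camera_info(name): a dict with "fx", "fy", "cx", "cy" (pixels), "k1" (the pictures are not rectified: a ray, as slopes to the right and down, at radius r is drawn at 1 + k1 r^2 times it, then the intrinsics apply), "camera_from_world" (4x4, takes a point from world to camera coordinates); the wrist camera has in their place "T_tool_cam" (4x4, takes a point from camera to tool coordinates, whose origin is the TCP and whose axes are the flange's). Camera axes: x right, y up, looking along -z (the intrinsics and any distortion apply to the point x, -y, -z); pixel columns grow to the right and rows downward; lengths in m; the calibration is good to about 2 mm. A picture is of the moment at which its call begins: read the wrist's pose just before it. camera_info takes no time and is no camera call.
- hand_in(): hands the job in; it is judged then, once.
Trained networks look in the newest picture that a camera, given by its name, has taken for a name from the list of things; names that differ only in an ending like _2 or _b are one class to them, and where a whole thing is asked for, a point or a joint stands for the part that bears it (a point fixed in the world has none). Each returns a list of dicts, best first, with "score" (0 to 1); they miss things now and then, are a little off and sometimes report something else, mostly with a low value. They report only what shows in the picture. A call takes as long as a camera call. They do not tell look-alikes from the thing itself.
- look_for(camera, name): "pixel" ([column, row] in pixels, amid what is visible of it).
- spot_point(camera, name): "pixel" ([column, row] in pixels: a listed point, or the origin of a listed thing).
The state is a dict: "clock": time; "joint_pos": joint angles; "joint_velocities": joint speeds; "effort": joint torques, N m; "position": TCP position; "eef_rot": TCP orientation; "contact_force": force on the tool from outside, world axes, zero at the start; "torque": the same for the moment, N m; "grip_width": finger opening in m; "grasp_force": force on a finger pad.
Only numpy, scipy, OpenCV 4.12 (cv2) and the standard library are available. Lean on these libraries where they do the work, as an engineer would, in place of code of your own. Each camera call takes 0.05 s, during which the arm holds its last target. There are 200 camera calls.

TASK

Load the four oak parts for machining: seat the disc, the square block and the T piece flat on the floor of the nest whose outline matches each, and let go of the short straight rail, lying lengthways, on the upper half of the slanted slide so that it runs down by itself to the stop. Set the parts down, do not drop them, and leave the glue bottle standing where it is.

Things in the scene. Friction and masses are not known exactly. Their poses are not given: they have to be found in the camera images.
- disc: Round oak disc lying flat on the table, diameter 62 mm, 44 mm tall. Origin: centre of its underside; z up. About 0.1 kg.
- block: Square oak block, 54 x 54 mm, 44 mm tall. Origin: centre of its underside; x and y square to its sides, z up. About 0.1 kg.
- rail: Short straight oak rail, 80 mm long (x) x 36 mm wide (y) x 44 mm tall (z). Origin: centre of its underside. About 0.1 kg. Its two ends are alike.
- tee: T-shaped oak piece lying flat, 44 mm tall, 90 mm long in x (-45 to 45). Head: x 15 to 45 mm, 80 mm wide in y. Stem: x -45 to 15 mm, 32 mm wide in y. Origin: underside, mid-length on the stem's centre line; z up. Well gripped across the stem at x = -14 mm; centre of mass at about x = 10 mm. About 0.12 kg.
- nest_round: Fixed nest: round dark base of 112 mm diameter with a ring of aluminium fences round a circular pocket 76 mm across (7 mm play all round the disc). Pocket floor 12 mm above the origin, fence tops 22 mm above it. Origin: underside of the base, under the pocket's centre; z up.
- nest_square: Fixed nest: square dark base 104 x 104 mm with aluminium fences round a square pocket 68 x 68 mm (7 mm play all round the block), sides along x and y. Pocket floor 12 mm above the origin, fence tops 22 mm above it. Origin: underside of the base, under the pocket's centre.
- nest_tee: Fixed nest: dark base 124 x 114 mm, aluminium fences round a T-shaped pocket (7 mm play all round the T piece), head of the T at +x. The T fits one way only: seated centrally its origin lies above this origin, with x and y axes agreeing. Pocket floor 12 mm, fence tops 22 mm above the origin. Origin: underside of the base; z up.
- slide: Slanted slide, 76 mm wide (y), 175 mm long (x). Slick white bed rising at 26 degrees from -x to +x: surface 64.5 mm + 0.488 x above the origin, from the stop's face at x = -81 mm to the upper end at x = 81 mm; x > 0 is the upper half. Stop 22 mm high; side guides 10 mm high, 56 mm apart. Origin: on the table under mid-bed. The rail fits lengthways, best let go tipped to the slope at x = 36 mm.
- slide_home (a point): Point on the slide's bed, 40 mm up the slope from the stop on its centre line, where the centre of the rail's underside rests when the rail has slid to the stop. The rail (44 mm tall, guides only 10 mm high) slides down at once when let go.
- glue: Bystander to leave alone: white glue bottle with an orange cap, 46 mm diameter, 150 mm tall, 0.3 kg, standing among the parts. Origin: centre of its underside. (Not listed: a tape measure and a carton of screws, each 50 mm wide and 30 mm tall, between parts and nests; other clutter lies farther off.)
Not all that is in view belongs to the job. Leave any white look-alike of the nest_tee alone. What is shaped like the rail but purple is not meant.

How it is judged:
By the outcome, as a careful person would: the job done as asked, in the order asked, and still so for the second after the job is handed in, with the robot touching nothing.
It also fails if it takes over 109 s, if anything falls off the work surface, if the arm or the gripper's body presses on something with over 40 N, if the wrist force passes 120 N, or if a joint passes its speed limit or range.

## Working session

There is one attempt and no reset: what is moved stays moved. The work goes in short steps, Python scripts to look and compute and a shell command to move; the robot and the scene stay as the last step left them, time stands still between calls to the robot, and variables do not carry over. Pictures are saved under pics/ and viewed, at most 17 in all, crops included, and the job is handed in when it is done.

```bash
mkdir -p pics; python3 - <<'E'
from station import *
import cv2
for n in("scene","top"):
    cv2.imwrite(f"pics/{n}0.png",cv2.cvtColor(get_image(n),cv2.COLOR_RGB2BGR))
s=get_state();print(s)
print(camera_info("wrist"));print(globals().get('nose_length'))
for n in("scene","top"):
    print(camera_info(n))
E
```

```text
{'clock': 0.1, 'joint_pos': array([-1.18331196e+00,  5.27781821e-02,  1.40161466e+00, -4.14021820e-06,
        1.68861244e+00, -7.03266549e-02]), 'joint_velocities': array([-4.72038062e-04, -5.94205956e-05, -2.05745597e-03, -5.40899159e-04,
        5.91305253e-04, -6.38732939e-04]), 'effort': array([ 5.96204991e-04, -3.82583964e+01, -3.60985744e+01, -8.67240146e-05,
        4.82545860e-03,  1.02931023e-05]), 'position': array([ 0.23195341, -0.47069775,  0.24155865]), 'eef_rot': array([ 9.73915143e-01,  2.26911428e-01, -1.13567761e-04, -6.97127095e-04]), 'contact_force': array([ 0.33916084, -0.4492961 , -0.00768658]), 'torque': array([-0.05399863, -0.00116408, -0.00025511]), 'grasp_force': 0.0, 'grip_width': 0.08528855070240014}
{'fx': 316.52264782764456, 'fy': 316.52264782764456, 'cx': 280.37577948498824, 'cy': 216.9387318098282, 'k1': -0.039676363812199834, 'T_tool_cam': array([[ 1.01185616e-03,  9.48608584e-01,  3.16450202e-01,
         8.08970563e-02],
       [ 9.99999478e-01, -1.00429019e-03, -1.87003635e-04,
         8.07196483e-04],
       [ 1.40414579e-04,  3.16450226e-01, -9.
[... 324 characters left out ...]
6392, -0.13504172],
       [-0.75047698,  0.2741831 ,  0.60133844,  0.28942159],
       [ 0.56159297, -0.21512083,  0.79895955, -1.27179458],
       [ 0.        ,  0.        ,  0.        ,  1.        ]])}
{'fx': 430.82271861766674, 'fy': 430.82271861766674, 'cx': 274.15709699153246, 'cy': 210.94048677298665, 'k1': -0.01908273182301591, 'camera_from_world': array([[ 2.54652178e-02, -9.99672734e-01,  2.43867099e-03,
        -1.72154123e-02],
       [ 9.97213227e-01,  2.55735333e-02,  7.00840466e-02,
        -4.21210832e-01],
       [-7.01234760e-02,  6.47169458e-04,  9.97538109e-01,
        -1.29211592e+00],
       [ 0.00000000e+00,  0.00000000e+00,  0.00000000e+00,
         1.00000000e+00]])}
```

View pics/scene0.png

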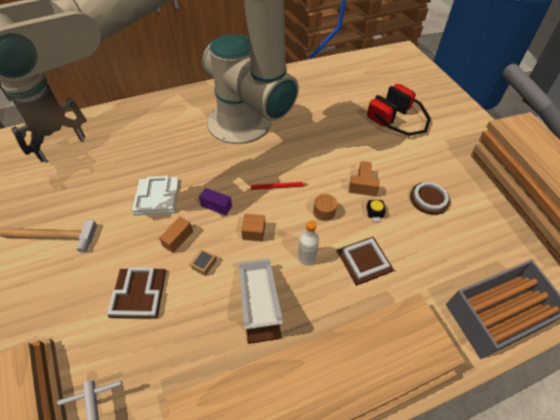

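View pics/top0.png

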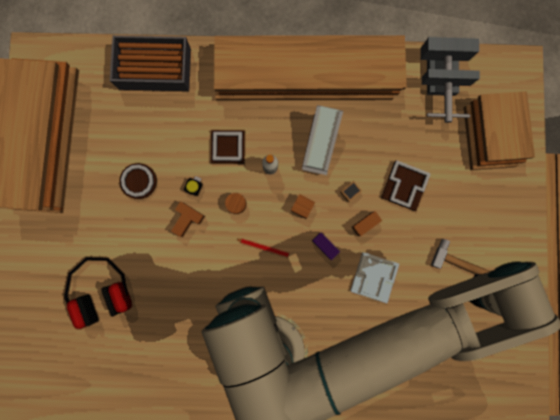

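```bash
cat > h.py <<'E'
from station import *
import numpy as np, cv2
from scipy.spatial.transform import Rotation as R
def pose():
    s=get_state();T=np.eye(4);T[:3,:3]=R.from_quat(s["eef_rot"]).as_matrix();T[:3,3]=s["position"];return T
def yaw(T=None):
    T=pose() if T is None else T
    return float(np.arctan2(T[1,0],T[0,0]))
def cam(name,T=None):
    c=camera_info(name)
    W=(T@c["T_tool_cam"]) if name=="wrist" else np.linalg.inv(c["camera_from_world"])
    return c,W
def ray(name,px,T=None):
    c,W=cam(name,T)
    K=np.array([[c["fx"],0,c["cx"]],[0,c["fy"],c["cy"]],[0,0,1]])
    u=cv2.undistortPoints(np.array(px,float).reshape(-1,1,2),K,np.array([c["k1"],0,0,0.]))[:,0]
    d=np.c_[u[:,0],-u[:,1],-np.ones(len(u))]@W[:3,:3].T
    return W[:3,3],d
def atz(name,px,z,T=None):
    o,d=ray(name,px,T);return o+d*((z-o[2])/d[:,2])[:,None]
def proj(name,P,T=None):
    c,W=cam(name,T)
    p=(np.c_[P,np.ones(len(P))]@np.linalg.inv(W).T)[:,:3]
    u=np.c_[p[:,0],-p[:,1]]/-p[:,2:];u=u*(1+c["k1"]*(u**2).sum(1))[:,None]
    return u*c["fx"]+[c["cx"],c["cy"]]
def tri(a,pa,b,pb,Ta=None,Tb=None):
    o1,d1=ray(a,pa,Ta);o2,d2=ray(b,pb,Tb);out=[]
    for x,y in zip(d1,d2):
        A=np.c_[x,-y];t=np.linalg.lstsq(A,o2-o1,rcond=None)[0]
        p,q=o1+x*t[0],o2+y*t[1];out.append(np.r_[(p+q)/2,np.linalg.norm(p-q)])
    return np.array(out)
def snap(name,f):
    im=get_image(name);cv2.imwrite(f"pics/{f}.png",im[:,:,::-1]);return im
E
python3 - <<'E'
from h import *
np.set_printoptions(precision=4,suppress=True)
im=cv2.imread("pics/top0.png")
cv2.imwrite("pics/topz.png",cv2.resize(im[95:315,110:440],None,fx=2.4,fy=2.4,interpolation=cv2.INTER_CUBIC))
for n in ["disc","block","rail","tee","nest_round","nest_square","nest_tee","slide","slide_home","glue"]:
    a=spot_point("scene",n)[:3];b=spot_point("top",n)[:3]
    print(n)
    for x in a:
        for y in b:
            t=tri("scene",[x["pixel"]],"top",[y["pixel"]])[0]
            if t[3]<.03: print("  %.2f %.2f"%(x["score"],y["score"]),np.round(x["pixel"]),np.round(y["pixel"]),t)
E
```

```text
disc
  0.67 0.83 [325. 213.] [235. 202.] [0.4475 0.1125 0.0039 0.0017]
block
  0.87 0.79 [256. 233.] [301. 203.] [ 0.4483 -0.0876  0.0103  0.0007]
rail
  0.93 0.70 [215. 207.] [322. 245.] [ 0.3206 -0.1599 -0.0032  0.0102]
  0.84 0.95 [178. 241.] [368. 225.] [ 0.388  -0.2908 -0.0073  0.0107]
tee
nest_round
  0.57 0.84 [429. 196.] [137. 181.] [0.5027 0.4124 0.0128 0.0032]
nest_square
  0.75 0.57 [362. 260.] [229. 150.] [ 0.6107  0.139  -0.0021  0.003 ]
nest_tee
  0.88 0.73 [135. 292.] [406. 185.] [ 0.5124 -0.4085  0.0148  0.0029]
  0.55 0.70 [156. 199.] [377. 278.] [ 0.2276 -0.3229 -0.0087  0.0094]
slide
  0.80 0.78 [256. 306.] [320. 143.] [ 0.6368 -0.1466 -0.0014  0.0077]
slide_home
  0.67 0.86 [259. 280.] [320. 153.] [ 0.5963 -0.1334  0.0487  0.0103]
glue
  0.83 0.68 [305. 261.] [268. 165.] [ 0.5622  0.0122 -0.0068  0.0114]
```

View pics/topz.png

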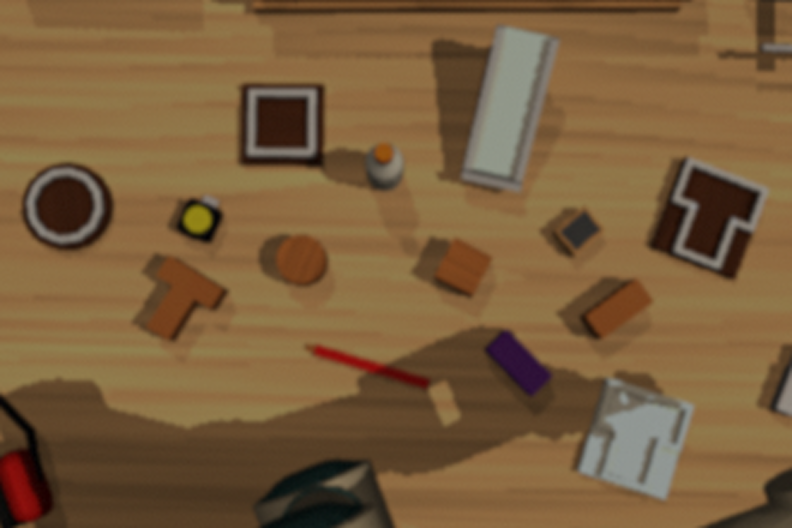

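```bash
python3 -m creep '[[[0.085,0.018,0.0485,0,0],[0.085,0.018,0.0485,0,0],[0.085,0.018,0.0485,0,0],[0.085,0.018,0.0485,0,0],[0.085,0.018,0.0485,0,0]]]' 40
python3 -m creep '[[[0.085,0.018,0.0485,0,0],[0.085,0.018,0.0485,0,0],[0.085,0.018,0.0485,0,0],[0.085,0.018,0.0485,0,0],[0.085,0.018,0.0485,0,0]]]'
python3 -m creep '[[[0.085,0.018,0.0485,0,0],[0.085,0.018,0.0485,0,0],[0.085,0,0,0,0],[0.085,0,0,0,0],[0.085,0,0,0,0]]]'
python3 - <<'E'
from h import *
np.set_printoptions(precision=4,suppress=True)
T=pose();print(T[:3,3],yaw(T))
im=snap("wrist","w1")
for n in["disc","glue","tee","nest_round"]:
    for x in spot_point("wrist",n)[:2]: print(n,x["score"],x["pixel"],atz("wrist",[x["pixel"]],0,T)[0])
Z=lambda a:(np.array(a,float)+.5)/2.4-.5+[110,95]
def f(n,p,z): print(n,atz("top",Z(p),z))
f("disc",[[303,259]],.044);f("nround",[[65,206]],.022);f("nsq",[[246,89],[318,89],[318,159],[246,159]],.022)
f("block",[[457,239],[492,262],[470,297],[434,270]],.044)
f("rail",[[640,280],[652,302],[595,338],[583,315]],.044)
f("ntee",[[688,160],[765,190],[725,268],[674,252]],.022)
f("tee",[[178,258],[225,295],[172,338],[145,322]],.044)
E
```

```text
clock: 1.6
position: [0.3192, -0.2348, 0.2424]
eef_rot: [0.974, 0.227, 0.0, 0.0]
contact_force: [1.9, -0.7, 0.9]
grip_width: 0.0848
grasp_force: 0.0
clock: 2.1
position: [0.4063, -0.0001, 0.2427]
eef_rot: [0.974, 0.227, 0.001, 0.0]
contact_force: [0.7, -0.4, 0.6]
grip_width: 0.085
grasp_force: 0.0
clock: 2.6
position: [0.4407, 0.0908, 0.2424]
eef_rot: [0.974, 0.226, -0.0, 0.0]
contact_force: [-0.3, 0.1, 1.3]
grip_width: 0.0847
grasp_force: 0.0
[0.4407 0.0908 0.2424] 0.45684742224249497
disc 0.96 [268.9, 171.1] [0.4473 0.1082 0.    ]
glue 0.39 [534.0, 157.1] [ 0.6048 -0.1697  0.    ]
tee 0.68 [130.8, 163.2] [0.3836 0.2599 0.    ]
disc [[0.4413 0.1076 0.044 ]]
nround [[0.5028 0.4128 0.022 ]]
nsq [[0.6587 0.1891 0.022 ]
 [0.6611 0.0974 0.022 ]
 [0.5709 0.0946 0.022 ]
 [0.5686 0.1859 0.022 ]]
block [[ 0.4711 -0.0824  0.044 ]
 [ 0.4436 -0.1263  0.044 ]
 [ 0.3995 -0.1     0.044 ]
 [ 0.4318 -0.0548  0.044 ]]
rail [[ 0.426  -0.31    0.044 ]
 [ 0.3991 -0.3251  0.044 ]
 [ 0.3529 -0.2551  0.044 ]
 [ 0.3808 -0.2399  0.044 ]]
ntee [[ 0.582  -0.3751  0.022 ]
 [ 0.5462 -0.4734  0.022 ]
 [ 0.4455 -0.4226  0.022 ]
 [ 0.4641 -0.3579  0.022 ]]
tee [[0.4386 0.2624 0.044 ]
 [0.3942 0.2025 0.044 ]
 [0.3396 0.2658 0.044 ]
 [0.3584 0.2999 0.044 ]]
```

View pics/w1.png

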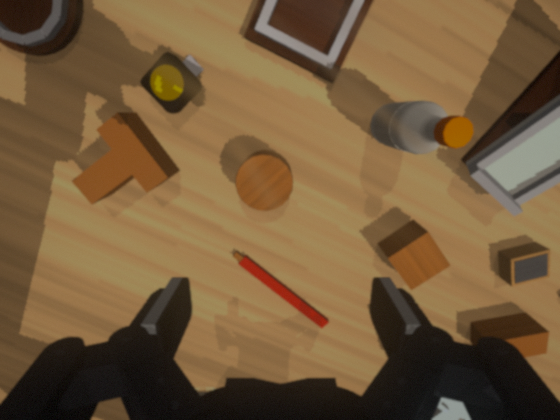

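```bash
python3 - <<'E'
from h import *
np.set_printoptions(precision=4,suppress=True)
T=pose()
Z=lambda a:(np.array(a,float)+.5)/2.4-.5+[110,95]
print(tri("wrist",[[264,182]],"top",Z([[303,259]]),T))
print(atz("wrist",[[264,182]],.044,T))
print("tee",atz("wrist",[[128,113],[178,170],[95,203],[73,180]],.044,T))
print(tri("wrist",[[178,170],[95,203]],"top",Z([[225,295],[172,338]]),T))
im=cv2.imread("pics/w1.png")
cv2.imwrite("pics/w1z.png",cv2.resize(im[100:300,60:340],None,fx=2.85,fy=2.85,interpolation=cv2.INTER_CUBIC))
E
```

```text
[[0.4415 0.1088 0.0379 0.0015]]
[[0.4425 0.1098 0.044 ]]
tee [[0.4463 0.2627 0.044 ]
 [0.4143 0.1967 0.044 ]
 [0.3398 0.2668 0.044 ]
 [0.3542 0.2959 0.044 ]]
[[ 0.397   0.2105 -0.014   0.0028]
 [ 0.3398  0.2662  0.0442  0.001 ]]
```

View pics/w1z.png

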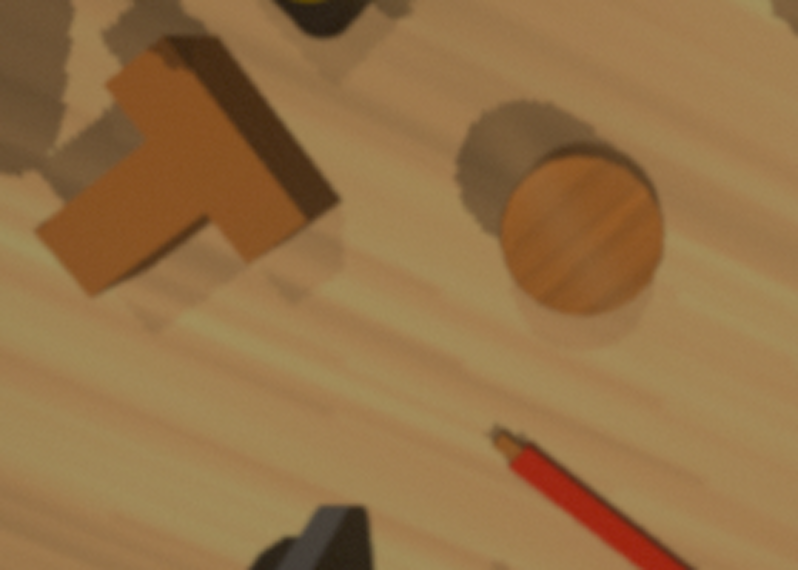

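```bash
python3 -m creep '[[[0.085,0.001,0.018,-0.04,0],[0.085,0,0,-0.045,0],[0.085,0,0,-0.045,0],[0.085,0,0,-0.042,0],[0.085,0,0,-0.040,0]]]'
python3 -m creep '[[[0.085,0,0,0,0],[0.05,0,0,0,0],[0.05,0,0,0,0],[0.05,0,0,0,0],[0.05,0,0,0,0]]]' 40
python3 - <<'E'
from h import *
np.set_printoptions(precision=4,suppress=True)
T=pose();T[:3,3]=[.4407,.0908,.2424]
q=np.array([[165,38],[305,218],[248,262],[92,296],[37,232]],float)/2.85+[60,100]
print("tee",atz("wrist",q,.044,T))
E
```

```text
clock: 3.35
position: [0.4415, 0.109, 0.0288]
eef_rot: [0.974, 0.226, 0.0, 0.0]
contact_force: [1.0, -0.1, -0.4]
grip_width: 0.0848
grasp_force: 0.0
clock: 3.85
position: [0.4439, 0.1097, 0.0333]
eef_rot: [0.974, 0.227, 0.003, 0.0]
contact_force: [0.2, -0.8, 8.3]
grip_width: 0.0602
grasp_force: 44.4
tee [[0.4421 0.2722 0.044 ]
 [0.4035 0.2049 0.044 ]
 [0.378  0.2187 0.044 ]
 [0.3384 0.2692 0.044 ]
 [0.3535 0.2954 0.044 ]]
```

```bash
python3 -m creep '[[[0.05,0,0,0.04,0],[0.05,0,0,0.045,0],[0.05,0.01,0.03,0.045,0],[0.05,0.01,0.045,0,0],[0.05,0.01,0.048,0,0]]]'
python3 -m creep '[[[0.05,0.01,0.048,0,0],[0.05,0.01,0.048,0,0],[0.05,0.01,0.048,0,0],[0.05,0,0.036,0,0],[0.05,0,0,0,0]]]'
python3 -m creep '[[[0.05,0,0,0,0],[0.05,0,0,0,0]]]'
python3 - <<'E'
from h import *
np.set_printoptions(precision=4,suppress=True)
T=pose();print(T[:3,3],yaw(T))
im=snap("wrist","w2")
for x in spot_point("wrist","nest_round")[:2]: print(x["score"],x["pixel"],atz("wrist",[x["pixel"]],0,T)[0],atz("wrist",[x["pixel"]],0.022,T)[0])
E
```

```text
clock: 4.35
position: [0.4724, 0.2312, 0.1599]
eef_rot: [0.974, 0.226, 0.003, -0.0]
contact_force: [1.5, -0.7, -1.2]
grip_width: 0.0607
grasp_force: 44.4
clock: 4.85
position: [0.4999, 0.4139, 0.1564]
eef_rot: [0.973, 0.229, 0.0, -0.001]
contact_force: [-0.7, -0.9, -1.8]
grip_width: 0.0606
grasp_force: 44.4
clock: 5.05
position: [0.5012, 0.4089, 0.157]
eef_rot: [0.974, 0.226, 0.0, 0.0]
contact_force: [-0.8, -1.1, -0.6]
grip_width: 0.0603
grasp_force: 44.4
[0.5012 0.4089 0.157 ] 0.45690377633977863
0.6 [277.1, 195.6] [0.5056 0.4135 0.    ] [0.5108 0.4158 0.022 ]
```

View pics/w2.png

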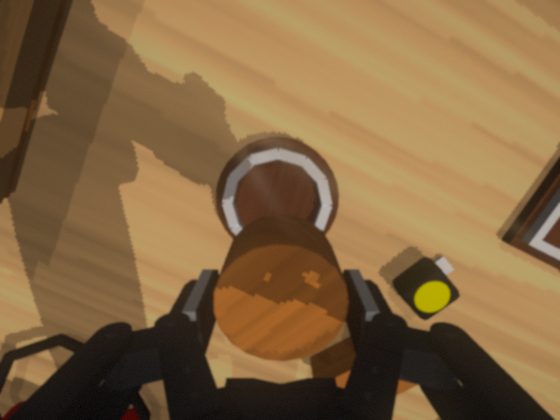

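```bash
python3 - <<'E'
from h import *
np.set_printoptions(precision=4,suppress=True)
T=pose();print(T[:3,3])
print(atz("wrist",[[277.5,201]],.022,T), "disc top",atz("wrist",[[282,295]],T[2,3]+.011,T))
print(tri("wrist",[[277.5,201]],"top",(np.array([[65,206.]])+.5)/2.4-.5+[110,95],T))
for c in [(.503,.413),(.507,.414)]:
  a=np.linspace(0,6.28,5)[:4]
  P=np.c_[c[0]+.056*np.cos(a),c[1]+.056*np.sin(a),a*0+.012]
  print(c,proj("wrist",P,T))
  # extreme rows/cols of base top and inner ring
  a=np.linspace(0,6.28,200)
  for r,z in((.056,.012),(.038,.022)):
    q=proj("wrist",np.c_[c[0]+r*np.cos(a),c[1]+r*np.sin(a),a*0+z],T);print(r,q.min(0),q.max(0))
E
```

```text
[0.5013 0.4087 0.157 ]
[[0.5067 0.4132 0.022 ]] disc top [[0.5062 0.4094 0.168 ]]
[[0.5044 0.4135 0.017  0.0026]]
(0.503, 0.413) [[304.565  145.2432]
 [219.0048 174.6756]
 [250.2913 252.2741]
 [329.97   227.4051]]
0.056 [214.1632 138.3724] [337.8106 257.7813]
0.038 [232.4532 161.2612] [319.2198 244.7098]
(0.507, 0.414) [[305.6893 140.449 ]
 [219.7197 170.138 ]
 [251.0728 248.4136]
 [331.121  223.3279]]
0.056 [214.8353 133.5163] [339.0263 253.9671]
0.038 [233.2306 156.4267] [320.3931 240.6327]
```

```bash
python3 - <<'E'
from h import *
T=pose();a=np.linspace(0,6.28,200)
for off in(-.003,0,.003,.006):
  for h in (.011,-.033):
    P=np.c_[off+.031*np.cos(a),.031*np.sin(a),a*0-h]
    q=proj("wrist",P@T[:3,:3].T+T[:3,3],T);print(off,h,q.min(0).round(),q.max(0).round())
E
```

```text
-0.003 0.011 [209. 246.] [348. 365.]
-0.003 -0.033 [225. 214.] [333. 310.]
0 0.011 [208. 239.] [348. 360.]
0 -0.033 [225. 208.] [333. 306.]
0.003 0.011 [208. 233.] [349. 355.]
0.003 -0.033 [225. 203.] [333. 302.]
0.006 0.011 [207. 226.] [349. 350.]
0.006 -0.033 [224. 198.] [333. 298.]
```

```bash
python3 -m creep '[[[0.05,0.004,0.005,-0.03,0],[0.05,0,0,-0.035,0],[0.05,0,0,-0.03,0],[0.05,0,0,-0.013,0],[0.05,0,0,0,0]]]'
python3 -m creep '[[[0.05,0,0,-0.002,0],[0.05,0,0,0,0],[0.05,0,0,0,0]]]'
```

```text
clock: 5.65
position: [0.5048, 0.4138, 0.0476]
eef_rot: [0.974, 0.226, -0.001, 0.0]
contact_force: [0.2, 0.1, -1.4]
grip_width: 0.0603
grasp_force: 45.5
clock: 5.95
position: [0.5054, 0.415, 0.0473]
eef_rot: [0.974, 0.227, 0.001, -0.0]
contact_force: [-1.0, 0.5, -1.6]
grip_width: 0.0605
grasp_force: 45.5
```

```bash
python3 -m creep '[[[0.05,0,0,-0.002,0],[0.05,0,0,0,0],[0.05,0,0,0,0]]]'; python3 -m creep '[[[0.05,0,-0.001,-0.0015,0],[0.05,0,0,0,0]]]'
```

```text
clock: 6.25
position: [0.5052, 0.415, 0.0448]
eef_rot: [0.974, 0.227, 0.0, -0.0]
contact_force: [-0.1, -1.5, 1.6]
grip_width: 0.0606
grasp_force: 45.7
clock: 6.45
position: [0.5052, 0.415, 0.0448]
eef_rot: [0.974, 0.227, 0.001, -0.001]
contact_force: [-3.1, 1.1, 7.7]
grip_width: 0.0605
grasp_force: 46.6
```

```bash
python3 -m creep '[[[0.07,0,0,0.0015,0],[0.082,0,0,0,0],[0.085,0,0,0,0],[0.085,0,0,0,0],[0.085,0,0,0.02,0]]]'
python3 -m creep '[[[0.085,0,0,0.045,0],[0.085,0,0,0.045,0],[0.085,0,0,0.045,0],[0.085,0,-0.04,0.04,0],[0.085,0,-0.045,0,0]]]'
python3 - <<'E'
from h import *
T=pose();print(T[:3,3]);im=snap("wrist","w3")
E
```

```text
clock: 6.95
position: [0.5034, 0.4125, 0.0607]
eef_rot: [0.974, 0.227, -0.003, 0.001]
contact_force: [-0.7, 0.1, -0.6]
grip_width: 0.085
grasp_force: 0.0
clock: 7.45
position: [0.5061, 0.3346, 0.2412]
eef_rot: [0.974, 0.228, 0.005, -0.002]
contact_force: [0.5, -0.0, 0.7]
grip_width: 0.0849
grasp_force: 0.0
[0.50610565 0.33459595 0.24120807]
```

View pics/w3.png

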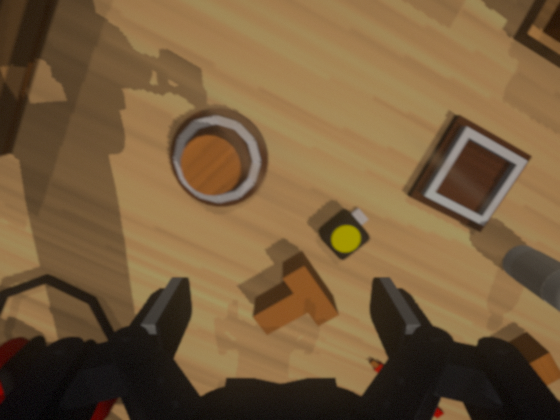

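```bash
python3 - <<'E'
from h import *
np.set_printoptions(precision=4,suppress=True)
T=pose()
print(proj("wrist",[[.5045,.4133,.056]],T), atz("wrist",[[209.5,165]],.056,T),"ring",atz("wrist",[[217,158]],.022,T))
q=[[463,125],[523,158],[478,221],[424,186]]
P=atz("wrist",q,.022,T);print(P,P.mean(0))
Q=atz("wrist",[[456,115],[530,157],[481,230],[409,191]],.012,T);print(Q,Q.mean(0))
E
python3 -m creep '[[[0.085,-0.008,-0.047,0,0.13],[0.085,-0.008,-0.047,0,0.13],[0.085,-0.008,-0.047,0,0.13],[0.085,-0.008,-0.047,0,0.13],[0.085,-0.008,-0.047,0,0]]]'
python3 -m creep '[[[0.085,-0.008,-0.047,0,0],[0.085,-0.008,-0.047,0,0],[0.085,-0.008,-0.047,0,0],[0.085,-0.006,-0.047,0,0],[0.085,0,0,0,0]]]'
python3 -m creep '[[[0.085,0,0,0,0],[0.085,0,0,0,0]]]'
python3 - <<'E'
from h import *
T=pose();print(T[:3,3],yaw(T));im=snap("wrist","w4")
x=proj("wrist",[[.436,-.091,.044]],T)[0].round();print(x)
a=max(0,int(x[0])-140);b=max(0,int(x[1])-100);print(a,b)
cv2.imwrite("pics/w4z.png",cv2.resize(im[b:b+200,a:a+280,::-1],None,fx=2.85,fy=2.85,interpolation=cv2.INTER_CUBIC))
E
```

```text
[[200.2366 160.0789]] [[0.504  0.4032 0.056 ]] ring [[0.5066 0.4031 0.022 ]]
[[0.6556 0.1809 0.022 ]
 [0.6578 0.098  0.022 ]
 [0.5743 0.0992 0.022 ]
 [0.5806 0.1816 0.022 ]] [0.617  0.1399 0.022 ]
[[0.6629 0.1889 0.012 ]
 [0.6648 0.0835 0.012 ]
 [0.5663 0.081  0.012 ]
 [0.5678 0.1889 0.012 ]] [0.6155 0.1356 0.012 ]
clock: 8.0
position: [0.4641, 0.0967, 0.2343]
eef_rot: [0.882, 0.471, -0.0, 0.0]
contact_force: [0.3, 0.2, 0.2]
grip_width: 0.0849
grasp_force: 0.0
clock: 8.5
position: [0.4338, -0.0941, 0.2344]
eef_rot: [0.885, 0.467, -0.001, 0.001]
contact_force: [-0.1, 0.3, -0.2]
grip_width: 0.0856
grasp_force: 0.0
clock: 8.7
position: [0.435, -0.0888, 0.2344]
eef_rot: [0.883, 0.47, 0.0, -0.0]
contact_force: [-0.8, -1.0, -0.9]
grip_width: 0.0849
grasp_force: 0.0
[ 0.43501157 -0.08876462  0.23444013] 0.9786005340758408
[282. 194.]
142 94
```

View pics/w4z.png

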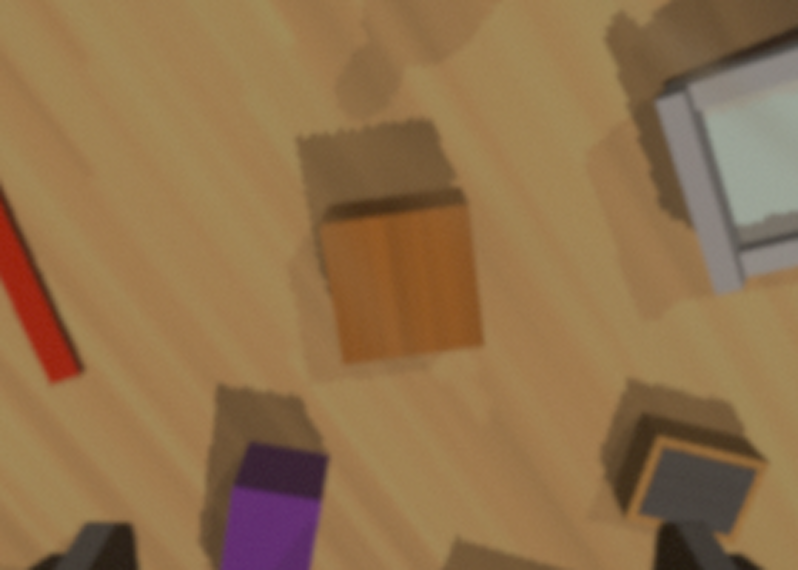

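```bash
python3 - <<'E'
from h import *
np.set_printoptions(precision=4,suppress=True)
T=pose();q=np.array([[323,222],[466,204],[484,345],[343,363]])/2.85+[142,94]
P=atz("wrist",q,.044,T);print(P,P.mean(0),yaw(T))
for i in range(4):
  d=P[(i+1)%4]-P[i];print(np.linalg.norm(d),(np.arctan2(d[1],d[0]))%(np.pi/2))
print(tri("wrist",[q.mean(0)],"top",(np.array([[463.,267]])+.5)/2.4-.5+[110,95],T))
E
```

```text
[[ 0.4263 -0.0563  0.044 ]
 [ 0.4725 -0.0794  0.044 ]
 [ 0.4497 -0.1279  0.044 ]
 [ 0.4016 -0.1043  0.044 ]] [ 0.4375 -0.092   0.044 ] 0.9794588163034218
0.0516521023495052 1.1063827768260033
0.053601428338812054 1.1315380477071217
0.05355186429392114 1.1146723504835547
0.05403118349871086 1.0962087404556518
[[ 0.4371 -0.0914  0.0413  0.0016]]
```

```bash
python3 -m creep '[[[0.085,0.002,-0.003,-0.036,0.133],[0.085,0,0,-0.045,0],[0.085,0,0,-0.045,0],[0.085,0,0,-0.045,0],[0.085,0,0,-0.035,0]]]'
python3 -m creep '[[[0.085,0,0,0,0],[0.045,0,0,0,0],[0.045,0,0,0,0],[0.045,0,0,0,0],[0.045,0,0,0,0]]]' 40
python3 -m creep '[[[0.045,0,0,0.045,0],[0.045,0,0,0.045,0],[0.045,0,0,0.045,0],[0.045,0,0,0,0.12],[0.045,0,0,0,0.12]]]'
```

```text
clock: 9.25
position: [0.4361, -0.0908, 0.026]
eef_rot: [0.849, 0.528, -0.001, -0.001]
contact_force: [0.1, -0.5, -0.2]
grip_width: 0.0849
grasp_force: 0.0
clock: 9.75
position: [0.4388, -0.0927, 0.0313]
eef_rot: [0.85, 0.527, 0.002, 0.002]
contact_force: [-0.3, 2.6, 7.4]
grip_width: 0.0529
grasp_force: 43.7
clock: 10.25
position: [0.4379, -0.0928, 0.1667]
eef_rot: [0.779, 0.627, 0.002, 0.002]
contact_force: [-0.3, 1.3, -1.0]
grip_width: 0.0531
grasp_force: 43.4
```

```bash
python3 -m creep '[[[0.045,0,0.047,0.03,0.12],[0.045,0,0.047,0,0.12],[0.045,0,0.047,0,0],[0.045,0,0.047,0,0],[0.045,0,0.045,0,0]]]'
python3 -m creep '[[[0.045,0.044,0,-0.01,0],[0.045,0.044,0,-0.01,0],[0.045,0.044,0,-0.01,0],[0.045,0.044,0,0,0],[0.045,0,0,0,0]]]'
python3 -m creep '[[[0.045,0,0,0,0],[0.045,0,0,0,0]]]'
python3 - <<'E'
from h import *
T=pose();print(T[:3,3],yaw(T));im=snap("wrist","w5")
E
```

```text
clock: 10.75
position: [0.4367, 0.1376, 0.1919]
eef_rot: [0.7, 0.714, 0.001, 0.001]
contact_force: [0.2, -0.1, 0.9]
grip_width: 0.0534
grasp_force: 43.4
clock: 11.25
position: [0.6158, 0.1349, 0.1569]
eef_rot: [0.7, 0.714, -0.002, -0.001]
contact_force: [-0.1, 0.1, -2.0]
grip_width: 0.053
grasp_force: 43.5
clock: 11.45
position: [0.6125, 0.1358, 0.1619]
eef_rot: [0.7, 0.714, 0.001, 0.0]
contact_force: [-0.1, 0.2, -0.9]
grip_width: 0.0531
grasp_force: 43.5
[0.61252055 0.13578648 0.16187176] 1.5910185299252906
```

View pics/w5.png

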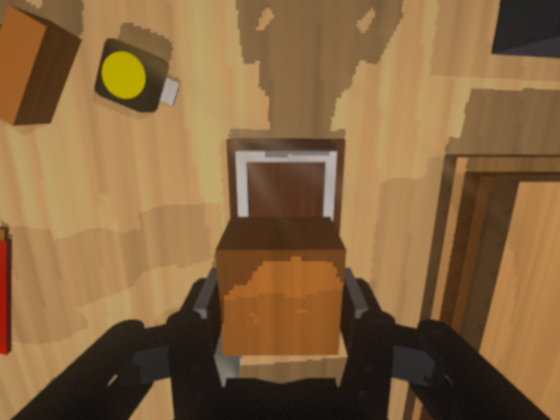

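```bash
python3 - <<'E'
from h import *
np.set_printoptions(precision=4,suppress=True)
T=pose();print(T[:3,3])
P=atz("wrist",[[228,140],[344,139],[341,228]],.012,T);print("base",P,(P[0]+P[1])/2-[0,.052,0])
P=atz("wrist",[[247,162],[325,162]],.022,T);print("inner",P,(P[0]+P[1])/2-[0,.034,0])
P=atz("wrist",[[236,151],[336,151]],.022,T);print("outer",P)
h=T[2,3]+.013
P=atz("wrist",[[222,354],[340,352]],h,T);print("block edge near",P)
E
```

```text
[0.6124 0.1358 0.1622]
base [[0.566  0.192  0.012 ]
 [0.6669 0.195  0.012 ]
 [0.6709 0.1125 0.012 ]] [0.6164 0.1415 0.012 ]
inner [[0.5833 0.1747 0.022 ]
 [0.6501 0.1761 0.022 ]] [0.6167 0.1414 0.022 ]
outer [[0.5741 0.1839 0.022 ]
 [0.6589 0.1857 0.022 ]]
block edge near [[0.5858 0.1089 0.1752]
 [0.6407 0.1112 0.1752]]
```

```bash
python3 -m creep '[[[0.045,0.003,0.0045,-0.03,0],[0.045,0,0,-0.035,0],[0.045,0,0,-0.03,0],[0.045,0,0,-0.019,0],[0.045,0,0,0,0]]]'
python3 -m creep '[[[0.045,0,0,-0.002,0],[0.045,0,0,0,0],[0.045,0,0,0,0]]]'
```

```text
clock: 12.0
position: [0.6144, 0.1402, 0.0457]
eef_rot: [0.7, 0.714, -0.001, -0.001]
contact_force: [-0.9, -0.1, -1.0]
grip_width: 0.0533
grasp_force: 43.9
clock: 12.3
position: [0.6164, 0.1403, 0.046]
eef_rot: [0.7, 0.714, 0.001, 0.001]
contact_force: [1.3, 0.1, -1.1]
grip_width: 0.0532
grasp_force: 43.9
```

```bash
python3 -m creep '[[[0.045,0,0,-0.002,0],[0.045,0,0,0,0],[0.045,0,0,0,0]]]'; python3 -m creep '[[[0.045,0,0,-0.0015,0],[0.045,0,0,0,0]]]'
```

```text
clock: 12.6
position: [0.6164, 0.1402, 0.0432]
eef_rot: [0.7, 0.714, 0.001, 0.0]
contact_force: [-0.3, 0.5, 2.8]
grip_width: 0.0531
grasp_force: 44.4
clock: 12.8
position: [0.6164, 0.1402, 0.0432]
eef_rot: [0.7, 0.714, 0.001, 0.0]
contact_force: [-4.6, -1.1, 11.4]
grip_width: 0.0534
grasp_force: 45.4
```

```bash
python3 -m creep '[[[0.07,0,0,0.0015,0],[0.082,0,0,0,0],[0.085,0,0,0,0],[0.085,0,0,0,0],[0.085,0,0,0.03,0]]]'
python3 -m creep '[[[0.085,0,0,0.045,0],[0.085,0,0,0.045,0],[0.085,0,0,0.045,0.1],[0.085,0,0,0.03,0.1],[0.085,0,0,0,0.1]]]'
python3 - <<'E'
from h import *
T=pose();print(T[:3,3],yaw(T));im=snap("wrist","w6")
E
python3 -m creep '[[[0.085,-0.035,0.018,0,0.1],[0.085,-0.035,0.018,0,0.1],[0.085,-0.035,0.018,0,0.1],[0.085,-0.035,0.018,0,0.1],[0.085,-0.035,0.018,0,0.1]]]'
python3 -m creep '[[[0.085,-0.035,0.018,0,0.1],[0.085,-0.034,0.019,0,0.12],[0.085,0,0,0,0],[0.085,0,0,0,0],[0.085,0,0,0,0]]]'
python3 - <<'E'
from h import *
T=pose();print(T[:3,3],yaw(T));im=snap("wrist","w7")
x=proj("wrist",[[.3844,.2605,.044]],T)[0].round();print(x)
a=max(0,int(x[0])-140);b=max(0,int(x[1])-100)
print(a,b)
z=cv2.resize(im[b:b+200,a:a+280,::-1],None,fx=2.85,fy=2.85,interpolation=cv2.INTER_CUBIC)
w6=cv2.imread("pics/w6.png")
cv2.imwrite("pics/w7z.png",np.hstack([z[:,100:700],w6[120:400,180:380].copy() if 0 else cv2.resize(w6[100:340,180:380],(200,z.shape[0]))]))
E
```

```text
clock: 13.3
position: [0.6131, 0.1396, 0.0675]
eef_rot: [0.7, 0.714, -0.004, -0.003]
contact_force: [0.8, -0.0, -0.8]
grip_width: 0.085
grasp_force: 0.0
clock: 13.8
position: [0.6175, 0.1404, 0.2441]
eef_rot: [0.584, 0.812, 0.004, 0.004]
contact_force: [-0.0, 0.3, 0.5]
grip_width: 0.0851
grasp_force: 0.0
[0.61750626 0.14040619 0.24407388] 1.8949171518629355
clock: 14.35
position: [0.4391, 0.2304, 0.2363]
eef_rot: [0.366, 0.931, -0.001, -0.001]
contact_force: [0.1, 0.5, -0.8]
grip_width: 0.0848
grasp_force: 0.0
clock: 14.85
position: [0.3724, 0.2667, 0.237]
eef_rot: [0.263, 0.965, -0.0, -0.0]
contact_force: [0.1, -0.0, 0.1]
grip_width: 0.0849
grasp_force: 0.0
[0.37237857 0.26672198 0.23696512] 2.608503471224065
[282. 205.]
142 105
```

View pics/w7z.png

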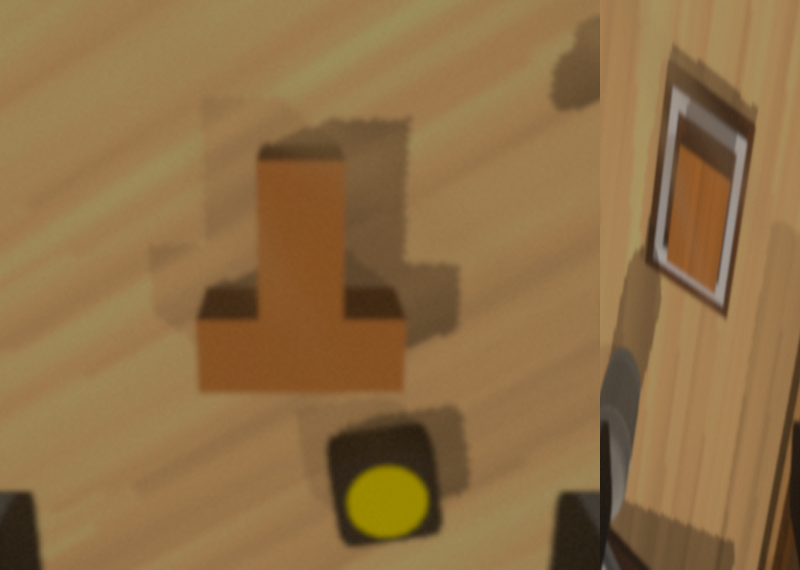

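```bash
python3 - <<'E'
from h import *
np.set_printoptions(precision=4,suppress=True)
T=pose();q=np.array([[297,391],[504,391],[357,160],[444,160]])/2.85+[142,105]
P=atz("wrist",q,.044,T);h=(P[0]+P[1])/2;s=(P[2]+P[3])/2;d=h-s
print(P,np.linalg.norm(d),np.linalg.norm(P[1]-P[0]),"yaw+pi",np.arctan2(d[1],d[0])+np.pi,yaw(T));u=d/np.linalg.norm(d);o=(h+s)/2
print("origin",o,"grip-tcp",o-.014*u-T[:3,3])
print(tri("wrist",[q[2]],"top",(np.array([[145,322.]])+.5)/2.4-.5+[110,95],T),tri("wrist",[q[3]],"top",(np.array([[172,338.]])+.5)/2.4-.5+[110,95],T))
E
```

```text
[[0.4017 0.2043 0.044 ]
 [0.4427 0.2739 0.044 ]
 [0.337  0.271  0.044 ]
 [0.3528 0.2979 0.044 ]] 0.0896444170126977 0.08066600330221316 yaw+pi 2.611401172254861 2.6082707271998475
origin [0.3835 0.2618 0.044 ] grip-tcp [-0.0011  0.0023 -0.193 ]
[[0.3436 0.2812 0.1079 0.0275]] [[ 0.3519  0.2887 -0.0282  0.0278]]
```

```bash
python3 -m creep '[[[0.085,-0.001,0.002,-0.038,0],[0.085,0,0,-0.045,0],[0.085,0,0,-0.045,0],[0.085,0,0,-0.045,0],[0.085,0,0,-0.035,0]]]'
python3 -m creep '[[[0.06,0,0,0,0],[0.025,0,0,0,0],[0.025,0,0,0,0],[0.025,0,0,0,0],[0.025,0,0,0,0]]]' 60
python3 -m creep '[[[0.025,0,0,0,0],[0.025,0,0,0.045,0],[0.025,0,0,0.045,0],[0.025,0,0,0.045,0],[0.025,0,0,0.045,0]]]'
```

```text
clock: 15.4
position: [0.3706, 0.2678, 0.0264]
eef_rot: [0.264, 0.965, -0.001, -0.001]
contact_force: [-0.1, 0.7, -1.0]
grip_width: 0.0848
grasp_force: 0.0
clock: 15.9
position: [0.3726, 0.27, 0.0321]
eef_rot: [0.262, 0.965, 0.002, 0.002]
contact_force: [0.9, 0.7, 7.4]
grip_width: 0.0307
grasp_force: 61.5
clock: 16.4
position: [0.3706, 0.269, 0.2122]
eef_rot: [0.262, 0.965, 0.001, 0.001]
contact_force: [0.7, -0.1, -1.8]
grip_width: 0.0309
grasp_force: 60.4
```

```bash
python3 -m creep '[[[0.025,0.009,-0.048,0,0.06],[0.025,0.009,-0.048,0,0.06],[0.025,0.009,-0.048,0,0.06],[0.025,0.009,-0.048,0,0],[0.025,0.009,-0.048,0,0]]]'
python3 -m creep '[[[0.025,0.009,-0.048,0,0],[0.025,0.009,-0.048,0,0],[0.025,0.009,-0.048,0,0],[0.025,0.009,-0.048,0,0],[0.025,0.009,-0.048,0,0]]]'
python3 -m creep '[[[0.025,0.009,-0.048,0,0],[0.025,0.009,-0.048,-0.01,0],[0.025,0.009,-0.048,-0.02,0],[0.025,0.01,-0.045,-0.02,0],[0.025,0,0,0,0]]]'
python3 -m creep '[[[0.025,0,0,0,0],[0.025,0,0,0,0]]]'
python3 - <<'E'
from h import *
T=pose();print(T[:3,3],yaw(T));im=snap("wrist","w8")
E
```

```text
clock: 16.9
position: [0.4158, 0.0273, 0.2105]
eef_rot: [0.174, 0.985, 0.0, 0.001]
contact_force: [1.1, 0.0, -2.0]
grip_width: 0.031
grasp_force: 60.5
clock: 17.4
position: [0.4609, -0.213, 0.2104]
eef_rot: [0.175, 0.985, -0.0, 0.001]
contact_force: [0.6, 0.1, -1.1]
grip_width: 0.031
grasp_force: 60.5
clock: 17.9
position: [0.4952, -0.4005, 0.1534]
eef_rot: [0.177, 0.984, 0.002, -0.005]
contact_force: [-1.2, 0.8, -3.5]
grip_width: 0.0312
grasp_force: 60.4
clock: 18.1
position: [0.4979, -0.3966, 0.1626]
eef_rot: [0.174, 0.985, -0.001, 0.001]
contact_force: [0.3, 0.3, -0.5]
grip_width: 0.0313
grasp_force: 60.5
[ 0.49789956 -0.39657096  0.16262518] 2.791536993307639
```

View pics/w8.png

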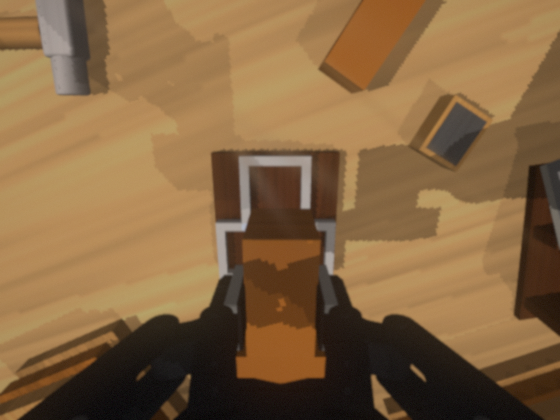

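```bash
python3 - <<'E'
from h import *
np.set_printoptions(precision=4,suppress=True)
T=pose();t=T[:3,3];print(t)
Ri=T[:3,:3].T
L=lambda px,z:(atz("wrist",px,z,T)-t)@T[:3,:3]   # tool frame
print("base",L([[211,152],[339,152]],.012))
print("stem inner",L([[250,167],[302,167]],.022),"stem outer",L([[240,156],[312,156]],.022))
print("shoulder outer",L([[217,222],[335,222]],.022))
print("tee stem end top",L([[243,240],[322,240]],t[2]+.012),"head",L([[236,378],[325,378]],t[2]+.012))
print(yaw(T))
E
```

```text
[ 0.4981 -0.3964  0.1632]
base [[ 0.0473 -0.0621  0.1511]
 [ 0.0474  0.0509  0.151 ]]
stem inner [[ 0.0357 -0.027   0.1411]
 [ 0.0357  0.0178  0.141 ]] stem outer [[ 0.0451 -0.0353  0.1411]
 [ 0.0451  0.0262  0.141 ]]
shoulder outer [[-0.0148 -0.0587  0.1413]
 [-0.0146  0.0491  0.1412]]
tee stem end top [[ 0.0314 -0.016  -0.0121]
 [ 0.0314  0.0161 -0.0121]] head [[-0.0414 -0.0223 -0.0118]
 [-0.0413  0.0209 -0.0119]]
2.7920427961082743
```

```bash
python3 -m creep '[[[0.025,0,-0.005,-0.03,0],[0.025,0,0,-0.035,0],[0.025,0,0,-0.03,0],[0.025,0,0,-0.020,0],[0.025,0,0,0,0]]]'
python3 -m creep '[[[0.025,0,0,-0.002,0],[0.025,0,0,0,0],[0.025,0,0,0,0]]]'
```

```text
clock: 18.65
position: [0.4976, -0.4009, 0.0459]
eef_rot: [0.174, 0.985, -0.0, 0.0]
contact_force: [0.3, -0.2, -1.6]
grip_width: 0.0306
grasp_force: 61.9
clock: 18.95
position: [0.4979, -0.4022, 0.045]
eef_rot: [0.174, 0.985, -0.0, 0.001]
contact_force: [-0.2, -0.1, -1.8]
grip_width: 0.0309
grasp_force: 61.9
```

```bash
python3 -m creep '[[[0.025,0,0,-0.001,0],[0.025,0,0,0,0],[0.025,0,0,0,0]]]'; python3 -m creep '[[[0.025,0,0,-0.0015,0],[0.025,0,0,0,0]]]'
```

```text
clock: 19.25
position: [0.4978, -0.4023, 0.0435]
eef_rot: [0.174, 0.985, -0.0, 0.001]
contact_force: [0.5, 1.4, 3.3]
grip_width: 0.0308
grasp_force: 62.3
clock: 19.45
position: [0.4978, -0.4024, 0.0435]
eef_rot: [0.174, 0.985, -0.0, 0.001]
contact_force: [-3.9, 4.2, 11.7]
grip_width: 0.0311
grasp_force: 63.5
```

```bash
python3 -m creep '[[[0.05,0,0,0.0015,0],[0.07,0,0,0,0],[0.07,0,0,0,0],[0.07,0,0,0,0],[0.07,0,0,0.03,0]]]'
python3 -m creep '[[[0.085,0,0,0.045,0],[0.085,0,0,0.045,0],[0.085,0,0,0.045,-0.13],[0.085,-0.036,0.04,0.03,-0.13],[0.085,-0.036,0.04,0,-0.13]]]'
python3 -m creep '[[[0.085,-0.036,0.04,0,-0.13],[0.085,0,0,0,-0.12],[0.085,0,0,0,0],[0.085,0,0,0,0],[0.085,0,0,0,0]]]'
python3 - <<'E'
from h import *
T=pose();print(T[:3,3],yaw(T));im=snap("wrist","w9")
E
```

```text
clock: 19.95
position: [0.4952, -0.4003, 0.0676]
eef_rot: [0.175, 0.985, 0.003, -0.004]
contact_force: [-0.3, -0.2, -0.6]
grip_width: 0.0701
grasp_force: 0.0
clock: 20.45
position: [0.4355, -0.3333, 0.2359]
eef_rot: [0.365, 0.931, -0.001, 0.003]
contact_force: [-0.1, 0.6, 1.2]
grip_width: 0.0849
grasp_force: 0.0
clock: 20.95
position: [0.4019, -0.296, 0.2321]
eef_rot: [0.474, 0.88, 0.0, 0.0]
contact_force: [0.0, 1.1, -0.7]
grip_width: 0.0853
grasp_force: 0.0
[ 0.40189611 -0.29604429  0.23207344] 2.1528823186242825
```

View pics/w9.png

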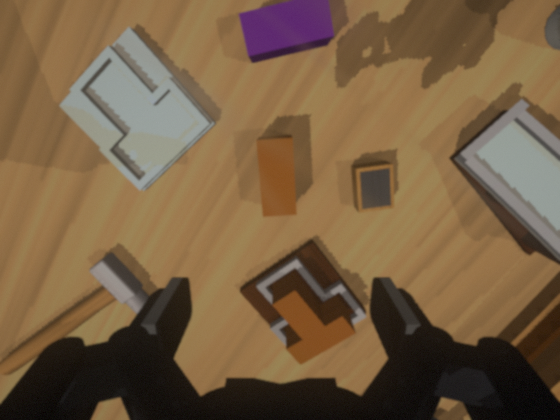

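```bash
python3 - <<'E'
from h import *
np.set_printoptions(precision=4,suppress=True)
T=pose();P=atz("wrist",[[258,139],[293,138],[297,214],[262,216]],.044,T)
print(T[:3,3],P,P.mean(0),P.mean(0)-T[:3,3])
d=P[0]+P[1]-P[2]-P[3];print(np.linalg.norm(d)/2,np.arctan2(d[1],d[0]),yaw(T))
print("topz rail ctr", tri("wrist",[[277.5,176.7]],"top",(np.array([[617.,309]])+.5)/2.4-.5+[110,95],T))
E
```

```text
[ 0.4018 -0.296   0.2319] [[ 0.3527 -0.2624  0.044 ]
 [ 0.381  -0.2427  0.044 ]
 [ 0.4286 -0.3054  0.044 ]
 [ 0.3988 -0.3277  0.044 ]] [ 0.3902 -0.2846  0.044 ] [-0.0116  0.0115 -0.1879]
0.07933099211110103 2.2020195611681923 2.152324942360807
topz rail ctr [[ 0.3903 -0.2851  0.0311  0.0012]]
```

```bash
python3 -m creep '[[[0.085,-0.0115,0.0115,-0.034,0.05],[0.085,0,0,-0.045,0],[0.085,0,0,-0.045,0],[0.085,0,0,-0.045,0],[0.085,0,0,-0.035,0]]]'
python3 -m creep '[[[0.06,0,0,0,0],[0.03,0,0,0,0],[0.03,0,0,0,0],[0.03,0,0,0,0],[0.03,0,0,0,0]]]' 40
python3 -m creep '[[[0.03,0,0,0.045,0],[0.03,0,0,0.045,0],[0.03,0,0,0.045,0.1],[0.03,0,0,0.045,0.1],[0.03,0,0,0.02,0.1]]]'
python3 - <<'E'
from h import *
np.set_printoptions(precision=4,suppress=True)
get_image("top")
for x in spot_point("top","slide")[:1]+spot_point("top","slide_home")[:1]: print(x)
Z=lambda a:(np.array(a,float)+.5)/2.4-.5+[110,95]
print(atz("top",Z([[462,180],[520,190]]),.046,None),atz("top",Z([[500,27],[557,38]]),.114))
E
```

```text
clock: 21.5
position: [0.3893, -0.2836, 0.025]
eef_rot: [0.453, 0.892, 0.0, -0.001]
contact_force: [-0.4, -0.4, 0.3]
grip_width: 0.0847
grasp_force: 0.0
clock: 22.0
position: [0.3913, -0.2851, 0.0307]
eef_rot: [0.453, 0.891, -0.001, 0.003]
contact_force: [-0.7, 0.7, 6.9]
grip_width: 0.0351
grasp_force: 42.4
clock: 22.5
position: [0.3907, -0.2846, 0.2341]
eef_rot: [0.313, 0.95, -0.002, 0.004]
contact_force: [0.6, -0.0, -1.1]
grip_width: 0.0349
grasp_force: 41.4
{'pixel': [318.8, 142.5], 'score': 0.62}
{'pixel': [320.1, 154.3], 'score': 0.91}
[[ 0.5447 -0.0869  0.046 ]
 [ 0.534  -0.1592  0.046 ]] [[ 0.7182 -0.124   0.114 ]
 [ 0.7067 -0.1921  0.114 ]]
```

```bash
python3 -m creep '[[[0.03,0.0425,0.024,0,0.1],[0.03,0.0425,0.024,0,0.1],[0.03,0.0425,0.024,0,0.1],[0.03,0.0425,0.024,0,0.1],[0.03,0.0425,0.024,0,0.055]]]'
python3 -m creep '[[[0.03,0.0425,0.024,0,0],[0.03,0,0,0,0],[0.03,0,0,0,0],[0.03,0,0,0,0]]]'
python3 - <<'E'
from h import *
T=pose();print(T[:3,3],yaw(T));im=snap("wrist","w10")
for x in spot_point("wrist","slide_home")[:1]: print(x,atz("wrist",[x["pixel"]],.0425,T))
E
```

```text
clock: 23.15
position: [0.6031, -0.1623, 0.2254]
eef_rot: [0.092, 0.996, 0.0, -0.002]
contact_force: [0.4, -0.8, -0.7]
grip_width: 0.0354
grasp_force: 41.3
clock: 23.55
position: [0.6439, -0.1404, 0.227]
eef_rot: [0.094, 0.996, 0.0, -0.001]
contact_force: [-0.5, 0.2, -0.8]
grip_width: 0.035
grasp_force: 41.4
[ 0.64393503 -0.14035617  0.22697914] 2.9539278760183945
{'pixel': [280.5, 142.4], 'score': 0.59} [[ 0.59168305 -0.1312008   0.0425    ]]
```

View pics/w10.png

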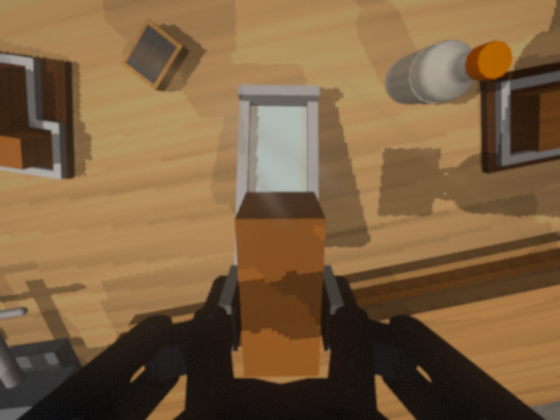

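```bash
python3 - <<'E'
from h import *
np.set_printoptions(precision=4,suppress=True)
T=pose();t=T[:3,3];print(t,yaw(T))
L=lambda px,z:(atz("wrist",px,z,T)-t)@T[:3,:3]
print("stop top outer",L([[239,87],[319,87]],.0446))
print("stop top inner",L([[249,96],[309,96]],.0446))
print("bed at stop ",L([[257,105],[306,105]],.028))
print("guide sides at row190 (x~-30..)",L([[236,190],[319,190]],.06))
print("home",L([[280.5,142.4]],.0425))
print("rail far end top",L([[238,219],[325,219]],t[2]+.014),"near",L([[243,374],[320,374]],t[2]+.014))
for x0 in (.626,.631,.636):
  o=np.array([x0,-.1385,0]);a=-.187;M=np.array([[np.cos(a),-np.sin(a),0],[np.sin(a),np.cos(a),0],[0,0,1]])
  P=np.array([[-.0875,.038,.045],[-.0875,-.038,.045],[-.081,.028,.025],[-.081,-.028,.025],[-.0906,.028,.0446],[0.0875,.038,.114],[.0875,-.038,.114]])@M.T+o
  print(x0,proj("wrist",P,T).round(1).tolist(),"top",((proj("top",P[[0,1,5,6]])-[110,95]+.5)*2.4-.5).round().tolist())
E
```

```text
[ 0.6439 -0.1408  0.2285] 2.953634026928745
stop top outer [[ 0.1034 -0.0394  0.1838]
 [ 0.1035  0.035   0.1838]]
stop top inner [[ 0.0955 -0.0303  0.1838]
 [ 0.0955  0.0259  0.1838]]
bed at stop  [[ 0.0878 -0.0241  0.2005]
 [ 0.0878  0.0246  0.2004]]
guide sides at row190 (x~-30..) [[ 0.0088 -0.044   0.1685]
 [ 0.0089  0.0367  0.1685]]
home [[ 0.0526 -0.0007  0.186 ]]
rail far end top [[ 0.0412 -0.0175 -0.014 ]
 [ 0.0412  0.0166 -0.014 ]] near [[-0.0365 -0.0185 -0.014 ]
 [-0.0365  0.018  -0.014 ]]
0.626 [[321.1, 84.5], [239.1, 84.5], [308.3, 93.1], [251.9, 93.1], [310.4, 80.9], [322.7, 290.1], [237.4, 290.1]] top [[460.0, 178.0], [520.0, 191.0], [494.0, 26.0], [557.0, 39.0]]
0.631 [[321.9, 90.1], [240.3, 90.1], [309.1, 98.3], [252.9, 98.3], [311.2, 86.5], [323.5, 294.9], [238.6, 294.9]] top [[460.0, 174.0], [520.0, 187.0], [495.0, 22.0], [557.0, 35.0]]
0.636 [[322.7, 95.7], [241.4, 95.7], [309.9, 103.5], [254.0, 103.5], [312.1, 92.2], [324.3, 299.6], [239.9, 299.6]] top [[461.0, 170.0], [520.0, 183.0], [495.0, 18.0], [557.0, 31.0]]
```

```bash
python3 -m creep '[[[0.03,0.0035,-0.004,-0.02,-0.012],[0.03,0,0,-0.03,0],[0.03,0,0,-0.03,0],[0.03,0,0,-0.02,0],[0.03,0,0,0,0]]]'
python3 -m creep '[[[0.03,0,0,-0.003,0],[0.03,0,0,0,0],[0.03,0,0,0,0]]]' 20
```

```text
clock: 24.15
position: [0.646, -0.1442, 0.1247]
eef_rot: [0.1, 0.995, 0.001, -0.003]
contact_force: [0.1, -0.2, -1.4]
grip_width: 0.0352
grasp_force: 41.4
clock: 24.45
position: [0.6489, -0.1442, 0.127]
eef_rot: [0.099, 0.995, -0.0, 0.001]
contact_force: [0.8, -0.7, -1.8]
grip_width: 0.0352
grasp_force: 41.4
```

```bash
python3 -m creep '[[[0.0345,0,0,-0.003,0],[0.0345,0,0,0,0],[0.0345,0,0,0,0]]]' 20; python3 -m creep '[[[0.0345,0,0,-0.002,0],[0.0345,0,0,0,0],[0.0345,0,0,0,0]]]' 20
```

```text
clock: 24.75
position: [0.6483, -0.1438, 0.122]
eef_rot: [0.099, 0.995, 0.0, -0.0]
contact_force: [-0.5, 0.1, -2.1]
grip_width: 0.0353
grasp_force: 41.4
clock: 25.05
position: [0.6483, -0.1438, 0.1199]
eef_rot: [0.099, 0.995, 0.0, -0.0]
contact_force: [0.4, -0.1, -0.7]
grip_width: 0.0352
grasp_force: 41.4
```

```bash
python3 -m creep '[[[0.0345,0,0,-0.002,0],[0.0345,0,0,0,0],[0.0345,0,0,0,0]]]' 20; python3 -m creep '[[[0.0345,0,0,-0.002,0],[0.0345,0,0,0,0],[0.0345,0,0,0,0]]]' 20
```

```text
clock: 25.35
position: [0.6484, -0.1439, 0.1194]
eef_rot: [0.099, 0.995, -0.0, 0.001]
contact_force: [-3.2, 0.9, 5.5]
grip_width: 0.0353
grasp_force: 42.2
clock: 25.65
position: [0.6484, -0.1439, 0.1192]
eef_rot: [0.099, 0.995, -0.0, 0.001]
contact_force: [-9.5, 2.0, 12.5]
grip_width: 0.0356
grasp_force: 43.1
```

```bash
python3 -m creep '[[[0.0345,0,0,-0.002,0],[0.0345,0,0,0,0],[0.0345,0,0,0,0]]]' 20; python3 -m creep '[[[0.0345,0,0,-0.002,0],[0.0345,0,0,0,0],[0.0345,0,0,0,0]]]' 20
```

```text
clock: 25.95
position: [0.6485, -0.1438, 0.1189]
eef_rot: [0.099, 0.995, -0.0, 0.001]
contact_force: [-14.4, 4.9, 19.9]
grip_width: 0.0353
grasp_force: 44.0
clock: 26.25
position: [0.6485, -0.1437, 0.1182]
eef_rot: [0.099, 0.995, -0.0, 0.001]
contact_force: [-17.3, 5.5, 24.2]
grip_width: 0.0357
grasp_force: 45.0
```

```bash
python3 -m creep '[[[0.0345,0,0,0.006,0],[0.0345,0,0,0,0],[0.0357,0,0,0,0]]]' 20; python3 -m creep '[[[0.034,0,0,0,0],[0.034,0,0,0,0],[0.034,0,0,0,0]]]' 20
```

```text
clock: 26.55
position: [0.6484, -0.144, 0.1184]
eef_rot: [0.099, 0.995, -0.0, 0.0]
contact_force: [-2.5, 1.1, 5.6]
grip_width: 0.0356
grasp_force: 14.7
clock: 26.85
position: [0.6485, -0.1439, 0.1184]
eef_rot: [0.099, 0.995, -0.0, 0.0]
contact_force: [-2.2, 0.7, 5.9]
grip_width: 0.0354
grasp_force: 21.4
```

```bash
python3 -m creep '[[[0.0345,0,0,-0.003,0],[0.0345,0,0,0,0],[0.0345,0,0,-0.003,0],[0.0345,0,0,0,0]]]' 20; python3 -m creep '[[[0.0345,0,0,-0.002,0],[0.0345,0,0,0,0],[0.0345,0,0,-0.002,0],[0.0345,0,0,0,0]]]' 20
```

```text
clock: 27.25
position: [0.6476, -0.1437, 0.1135]
eef_rot: [0.099, 0.995, 0.0, -0.001]
contact_force: [-11.4, 3.3, 12.3]
grip_width: 0.0356
grasp_force: 23.5
clock: 27.65
position: [0.6473, -0.1437, 0.1097]
eef_rot: [0.099, 0.995, 0.0, -0.001]
contact_force: [-14.0, 3.1, 14.1]
grip_width: 0.0357
grasp_force: 24.9
```

```bash
python3 -m creep '[[[0.0345,0,0,-0.002,0],[0.0345,0,0,0,0],[0.0345,0,0,-0.002,0],[0.0345,0,0,0,0]]]' 20; python3 - <<'E'
from h import *
im=snap("wrist","w11");T=pose()
E
```

```text
clock: 28.05
position: [0.6472, -0.1437, 0.1055]
eef_rot: [0.099, 0.995, 0.0, -0.001]
contact_force: [-13.9, 3.1, 14.3]
grip_width: 0.0356
grasp_force: 26.4
```

View pics/w11.png

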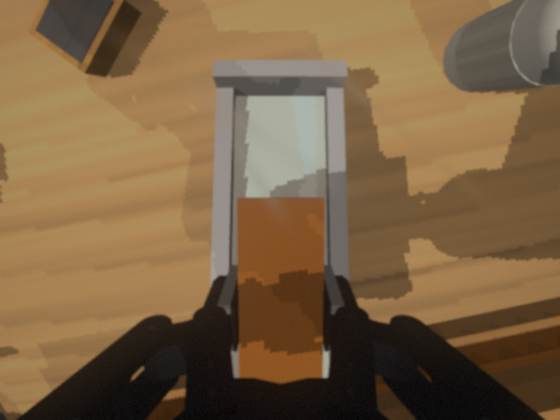

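```bash
python3 -m creep '[[[0.0345,0,0,-0.002,0],[0.0345,0,0,0,0]]]' 20; python3 -m creep '[[[0.0345,0,0,0.003,0],[0.0345,0,0,0,0]]]' 20
```

```text
clock: 28.3
position: [0.6472, -0.1437, 0.1034]
eef_rot: [0.099, 0.995, 0.0, -0.001]
contact_force: [-13.3, 1.7, 13.9]
grip_width: 0.0353
grasp_force: 27.1
clock: 28.5
position: [0.6482, -0.1438, 0.1044]
eef_rot: [0.099, 0.995, 0.0, -0.0]
contact_force: [-0.3, 0.2, -0.8]
grip_width: 0.0355
grasp_force: 25.2
```

```bash
python3 -m creep '[[[0.06,0,0,-0.001,0],[0.085,0,0,0,0],[0.085,0,0,0,0],[0.085,0,0,0,0]]]'; python3 -m creep '[[[0.085,0,0,0.04,0],[0.085,0,0,0.045,0],[0.085,0,0,0.045,0],[0.085,0,0,0.03,0],[0.085,0,0,0,0]]]'; python3 -m creep '[[[0.085,0,0,0,0],[0.085,0,0,0,0],[0.085,0,0,0,0],[0.085,0,0,0,0]]]'
python3 - <<'E'
from h import *
w=snap("wrist","w12");t=snap("top","t2")
a=cv2.resize(w[:300,150:430,::-1],(370,396));b=cv2.resize(t[95:260,110:440,::-1],None,fx=2.4,fy=2.4)[:, :]
b=cv2.resize(t[110:240,110:440,::-1],(430,396))
cv2.imwrite("pics/fin.png",np.hstack([a,b]))
for x in spot_point("top","rail")[:3]: print(x)
E
```

```text
clock: 28.9
position: [0.6483, -0.1438, 0.1038]
eef_rot: [0.099, 0.995, 0.0, -0.0]
contact_force: [-0.3, -0.1, -0.2]
grip_width: 0.0847
grasp_force: 0.0
clock: 29.4
position: [0.6496, -0.1442, 0.271]
eef_rot: [0.099, 0.995, -0.001, 0.005]
contact_force: [-0.5, 0.6, 0.3]
grip_width: 0.0851
grasp_force: 0.0
clock: 29.8
position: [0.648, -0.1438, 0.2626]
eef_rot: [0.099, 0.995, 0.0, -0.001]
contact_force: [-0.4, -0.3, -0.0]
grip_width: 0.0853
grasp_force: 0.0
{'pixel': [321.7, 245.7], 'score': 0.55}
```

View pics/fin.png

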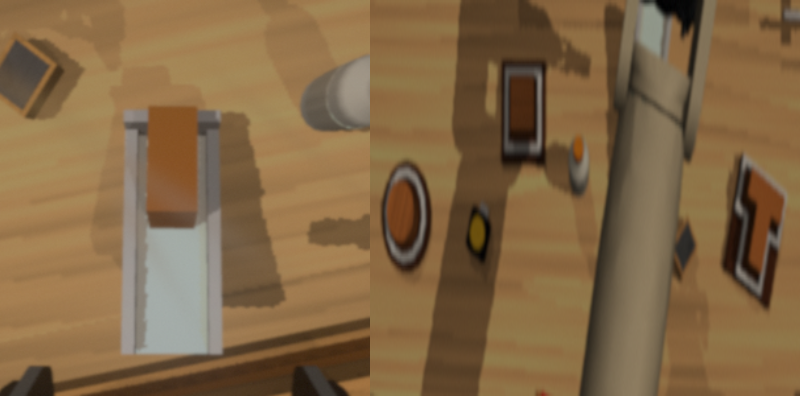

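The wrist view shows the rail against the stop, square between the guides. The top view shows the disc, block and T inside their nest fences and the bottle still standing.

```bash
python3 -c "
from station import *
print(hand_in())"
```

```text
the job is handed in; nothing more can be done
None
```

I handed the job in at about 30 s: the disc, block and T piece are seated in their nests, the rail slid down to the stop, and the glue bottle was left standing; no verdict came back.

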